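# Zero the bench length gauge and draw its arm out to the set marker

### The job

Pinch the block of the length gauge's telescoping arm so that its side lock button is squeezed in and the arm runs free, and push the arm fully home until you feel it meet its stop, to zero it. Then, with the button still held in, draw the arm out until its pointer stands level with the set marker clipped on the scale, and finish while still holding it there: do not let go of the block or the button. Do not shift the set marker or push the other tools on the bench about.

Things in the scene. Friction and masses are not known exactly. Their poses are not given: they have to be found in the camera images.
- gauge: bench length gauge, fixed: dark steel bed 430 x 105 x 12 mm with a grey square outer tube (170 x 40 mm, top 68 mm above the bench) on one end, from which the telescoping arm comes. Origin on the bench under the scale's zero; x along the arm's way out, z up; lock button and scale on the -y side. Bed from x -230 to 200, y -68 to 37 mm.
- gauge_arm (a joint): how far the arm is drawn out, m: 0 = fully home against its inner stop, 0.14 = outer stop; grows along the gauge's +x. A light spring (up to 2 N) and 0.6 N of friction resist drawing out. While the button is out a catch holds the arm against some 30 N (a notch every 8 mm, 1 mm of play); with the button 4 mm or more in, it runs free.
- grip_head (a point): where to pinch the aluminium block on the arm's outer end: 70 mm above the bench, midway between the block's plain flank (17 mm to gauge +y) and the button's cap when fully pressed (17 mm to -y; 24 mm when out). Block 44 mm long (gauge x), 30 mm wide (y), from 25 to 96 mm above the bench. Axes as the gauge's; moves with the arm.
- lock_button (a joint): travel of the sprung lock button on the block's -y flank, m: 0 = out (arm locked), 0.007 = fully in, towards the gauge's +y. Takes 8 N at first, 13 N fully in; a pinch of 20 to 60 N on the block's two flanks presses it.
- button_cap (a point): middle of the outer face of the lock button's cap, a steel square 22 mm long (gauge x) and 24 mm high, 70 mm above the bench, 11 mm proud of the block when out. Moves with the arm and the button.
- pointer (a point): tip of the arm's thin steel pointer, 28 mm above the bench, reaching over the scale from under the block on the button's side; same gauge x as the block's middle. It stands at the scale's zero when the arm is home. Axes as the gauge's.
- stop_plate (a point): top middle of the steel stop plate on the block's outer end, 50 mm wide (gauge y), 6 mm thick, its top 54 mm above the bench, 25 mm along gauge +x from the block's middle. Moves with the arm.
- scale_zero (a point): zero line of the scale, on the bed 13 mm above the bench, at the gauge's x = 0, y = -30 to -52 mm. Further lines every 10 mm along gauge +x up to 140 mm, every second one longer.
- marker_tip (a point): tip of the set marker's thin tongue, which points at the arm: a little brass rider (10 mm long, 24 mm high) clipped on the bed's scale edge, 65 to 118 mm from zero. Axes as the gauge's; the pointer is level with it when both have the same gauge x. It slides if pushed (4 N): leave it.
- pliers: bystander, to be left alone: steel pliers with black grips, 150 mm long, lying flat; origin under its middle
- mandrel: bystander, to be left alone: tapered steel ring mandrel, 220 mm long, 25 mm thick, lying; origin under its middle
- hammer: bystander, to be left alone: small hammer, 200 mm long, lying; origin under its middle
- ring_clamp: bystander, to be left alone: wooden ring clamp, 110 mm long, 24 mm high; origin under its middle
- brush_jar: bystander, to be left alone: small glass jar, 52 mm across, 55 mm high, with a brush standing in it (120 mm overall); origin under its middle
- tin: bystander, to be left alone: round flat tin, 70 mm across, 21 mm high; origin under its middle

How it is judged:
By the outcome, as a careful person would: the job done as asked, in the order asked, and still so for the second after the job is handed in, while the arm keeps its last pose, push and grip.
It also fails if it takes over 38 s, if anything falls off the work surface, if the arm or the gripper's body presses on something with over 40 N, if the wrist force passes 120 N, or if a joint passes its speed limit or range.

### The arm

A 7-joint arm with a two-finger parallel gripper is mounted at the origin on the work surface. World frame = base frame: x ahead of the robot, y to its left, z up, the work surface at z = 0. Lengths are in m, angles in rad, forces in N, time in s.
With the tool pointing down it reaches from about 0.425 to 0.925 m from the base axis. Payload 6.8 kg.
Tool frame: the origin (TCP) lies at the very end of the fingers, on their centre line; the grasp point (between the pads) lies 19 mm behind it (r.grip_point_offset is the distance from the TCP to the grasp point, in m); z points along the fingers, y is the line along which they close (so a half turn about z gives the same grasp; the last joint's range is limited). The gripper opens to 85 mm and grips with 20 to 120 N. Pads are 22 mm wide; open, the fingers measure 114 mm over their backs; the gripper's body (76 mm by 85 mm) begins 54 mm behind the grasp point. The pads swing forward as they close: fully open they stand 13 mm farther back than shut.
Start: joints at [-1.349, 0.477, 0.022, 1.555, -0.011, 1.109, -0.083], TCP at [0.219, 0.639, 0.231] pointing down, gripper open.
Joint ranges: [-2.96, 2.96], [-0.34, 2.1], [-1.41, 1.46], [0.24, 2.44], [-1.37, 4.51], [0.17, 1.92], [-2.96, 2.96]. Speed limits (rad/s): [2.39, 2.39, 3.14, 3.14, 3.14, 3.14, 3.14].

### API

Orientations are given as a rotation vector (axis times angle).
In Python, from bench import status, eyes, r gives the robot as it stands.
- The arm moves only by the shell command python3 -m crank 'ROWS' [OPENING] [FORCE]. ROWS is JSON, a list of rows, each a list of 6 numbers: the shift along the tool's x, y, z normalised to -1 to 1, where 1 is 0.02 m, then the turn, a rotation vector about the tool's x, y, z normalised to -1 to 1, where 1 is 45 degrees. A call has 1 to 12 rows; each row shifts and turns the commanded pose from where the row before left it, along the tool's axes as they then stand; what a row does not reach is not made up. A row lasts 1/10 s, in which the tool goes at most 50 mm and 8.59 degrees, less where a joint would pass 70% of its speed; a pose out of reach is approached as far as the arm can. A call with a number of a shift or a turn outside -1 to 1 is refused whole. A call with a gripper value outside its range is refused whole. OPENING is the opening, from 0 (shut) to 1 (fully open), set as the call begins (- or left out, the last holds). The fingers move at their own pace and stop on an object; FORCE is the grip in N (left out, the last holds). Time passes only in rows, so rows that do not move let the fingers close. It gives the time, the measured TCP pose, the force, the opening and the grip force at its end, in the units of the state.
- status.get_obs(): the state, without advancing time (a new reading comes with each control period).
- eyes.grab_frame(name): name is "scene" or "top"; returns a dict with "image" (384x512x3 uint8, red, green, blue), "depth" (384x512 float32, m along the optical axis (not along the pixel's ray), 0 where there is no reading), "fovy" (degrees; the focal length in pixels is half the picture's height over the tangent of half this angle, whatever the lens; pixels are square), "cx", "cy" (the principal point, pixels), "world_to_cam" (4x4, takes a point from world to camera coordinates). Camera axes: x right, y up, looking along -z (the intrinsics and any distortion apply to the point x, -y, -z); pixel columns grow to the right and rows downward; lengths in m; the calibration is good to about 2 mm. A picture is of the moment at which its call begins.
- r.hand_in(): hands the job in; it is judged then, once.
The state is a dict: "clock": time; "joints": joint angles; "qvel": joint speeds; "tau": joint torques, N m; "tcp_pos": TCP position; "orientation": TCP orientation; "contact_force": force on the tool from outside, world axes, zero at the start; "moment": the same for the moment, N m; "grip_width": finger opening in m; "gripper_force": force on a finger pad.
Only numpy, scipy, OpenCV 4.12 (cv2) and the standard library are available. Lean on these libraries where they do the work, as an engineer would, in place of code of your own. Each camera call takes 0.05 s, during which the arm holds its last target. There are 200 camera calls.

## Working session

There is one attempt and no reset: what is moved stays moved. The work goes in short steps, Python scripts to look and compute and a shell command to move; the robot and the scene stay as the last step left them, time stands still between calls to the robot, and variables do not carry over. Pictures are saved under pics/ and viewed, at most 10 in all, crops included, and the job is handed in when it is done.

```bash
mkdir -p pics; ls; python3 - <<'E'
from bench import status, eyes, r
import cv2,numpy as np
for n in("scene","top"):
    f=eyes.grab_frame(n); cv2.imwrite(f"pics/{n}0.png",f["image"][:,:,::-1]); np.savez(f"pics/{n}0.npz",**f)
    print(n,f["fovy"],f["cx"],f["cy"],[k for k in f],f["world_to_cam"].round(3).tolist())
print(status.get_obs())
E
```

```text
pics
scene 53.39623413355261 255.5311042464181 188.46970963957924 ['image', 'depth', 'fovy', 'cx', 'cy', 'world_to_cam'] [[0.076, 0.997, 0.003, -0.04], [-0.804, 0.059, 0.592, 0.445], [0.59, -0.048, 0.806, -1.438], [0.0, 0.0, 0.0, 1.0]]
top 42.46650709239385 249.7604610330472 188.4394028592107 ['image', 'depth', 'fovy', 'cx', 'cy', 'world_to_cam'] [[-0.003, -1.0, 0.002, -0.019], [0.995, -0.003, 0.103, -0.6], [-0.103, 0.002, 0.995, -1.516], [0.0, 0.0, 0.0, 1.0]]
{'clock': 0.1, 'joints': array([-1.3491009 ,  0.47770888,  0.02234257,  1.55635615, -0.01149565,
        1.10929771, -0.08307586]), 'qvel': array([ 0.00045567, -0.00058539, -0.00023827, -0.00324665,  0.00035523,
       -0.00147635,  0.00033789]), 'tau': array([ 4.88911741e-03, -5.97762394e+01,  1.61355693e+00, -2.81954348e+01,
        1.26908501e-02,  4.93980740e-03,  2.66352947e-05]), 'tcp_pos': array([0.2184367 , 0.63811233, 0.23042717]), 'orientation': array([-5.15601056e-01, -3.09884282e+00,  2.56854497e-03]), 'contact_force': array([-0.56642825, -0.50241141,  0.00092976]), 'moment': array([-0.02398049,  0.00766728, -0.0060243 ]), 'gripper_force': 0.0, 'grip_width': 0.08527559285489414}
```

View pics/top0.png

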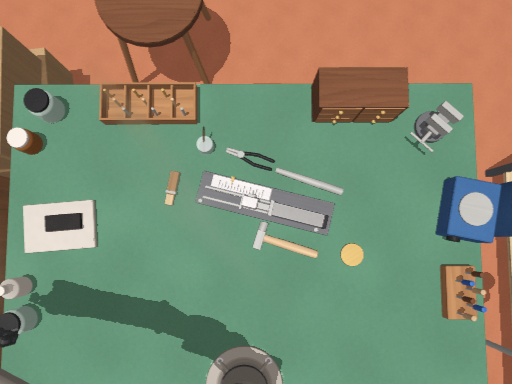

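View pics/scene0.png

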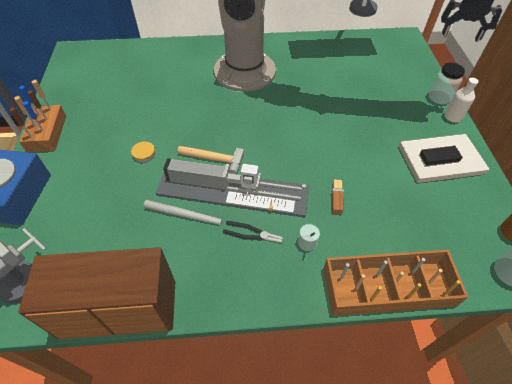

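The top view shows the gauge at (265,203), with the block near (250,202) and the scale on the upper side towards +x world. The arm's way out is to the left. In the scene view the block is near (250,176) and the brass marker near (271,206). I'll enlarge both.

```bash
python3 - <<'E'
import cv2,numpy as np
a=cv2.imread("pics/top0.png")[160:245,185:345]; b=cv2.imread("pics/scene0.png")[140:220,145:320]
a=cv2.resize(a,(800,425),interpolation=cv2.INTER_CUBIC)
cv2.imwrite("pics/ztop.png",a)
cv2.imwrite("pics/zscene.png",cv2.resize(b,(787,360),interpolation=cv2.INTER_CUBIC))
E
```

```text
(no output)
```

View pics/ztop.png

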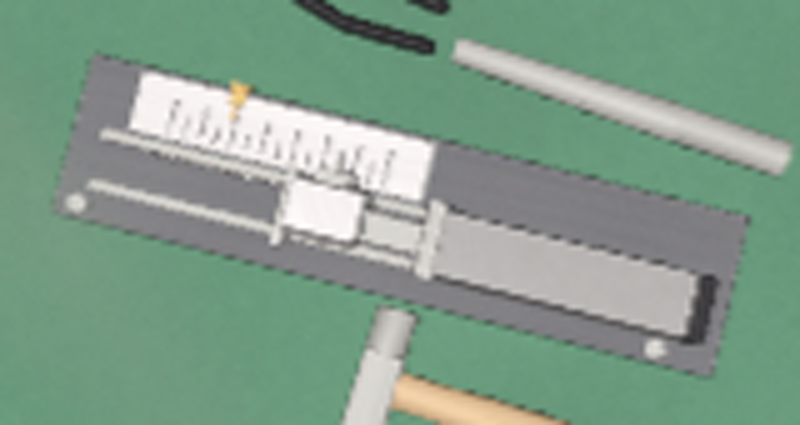

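View pics/zscene.png

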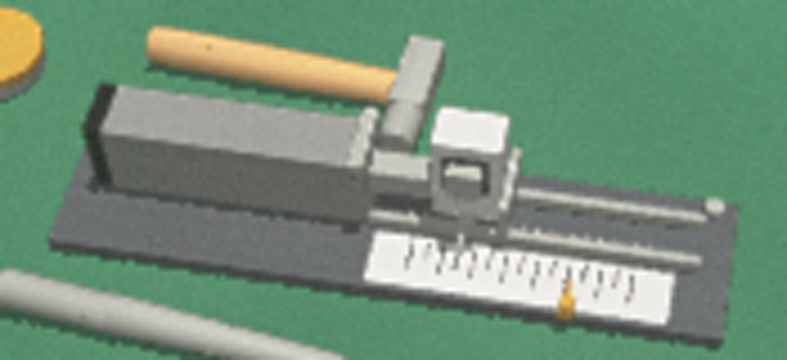

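Top zoom: bed corners are at about (97,55), (750,215), (712,377) and (55,210), the block top at (322,210), and the marker tip at (236,115). Scene zoom: marker tip (567,280), pointer near (460,240), block top (470,130).

```bash
cat > h.py <<'E'
import numpy as np
from scipy.optimize import least_squares
def foc(f): return 192/np.tan(np.radians(float(f["fovy"]))/2)
def ray(f,u,v):
    W=np.array(f["world_to_cam"]);F=foc(f)
    d=np.array([(u-float(f["cx"]))/F,-(v-float(f["cy"]))/F,-1.])
    R=W[:3,:3]; return -R.T@W[:3,3], R.T@d
def onz(f,u,v,z):
    o,d=ray(f,u,v); return o+d*(z-o[2])/d[2]
def proj(f,p):
    W=np.array(f["world_to_cam"]);F=foc(f); c=W[:3,:3]@p+W[:3,3]
    return np.array([float(f["cx"])+F*c[0]/-c[2], float(f["cy"])-F*c[1]/-c[2]])
def tri(a,b):
    (o1,d1),(o2,d2)=a,b
    s=np.linalg.lstsq(np.c_[d1,-d2],o2-o1,rcond=None)[0]
    p,q=o1+d1*s[0],o2+d2*s[1]; return (p+q)/2,np.linalg.norm(p-q)
def fit(P,G):
    P=np.array(P)[:,:2];G=np.array(G);gc,pc=G.mean(0),P.mean(0)
    H=(G-gc).T@(P-pc);U,S,Vt=np.linalg.svd(H);R=Vt.T@np.diag([1,np.sign(np.linalg.det(Vt.T@U.T))])@U.T
    return R,pc-R@gc
E
python3 - <<'E'
from h import *
T=np.load("pics/top0.npz");S=np.load("pics/scene0.npz")
zt=lambda u,v:((u+.5)/5-.5+185,(v+.5)/5-.5+160)
zs=lambda u,v:((u+.5)/4.5-.5+145,(v+.5)/4.5-.5+140)
G=[(.2,-.068),(-.23,-.068),(-.23,.037),(.2,.037)]
P=[onz(T,*zt(*c),.012) for c in [(97,55),(750,215),(712,377),(55,210)]]
P2=[onz(S,*zs(*c),.012) for c in [(722,340),(50,242),(85,150),(737,200)]]
for P_,n in((P,"top"),(P2,"scene")):
    k=slice(0,4) if n=="top" else [0,1,3]
    R,t=fit(np.array(P_)[k],np.array(G)[k]); print(n,R.round(4).tolist(),t.round(4),np.degrees(np.arctan2(R[1,0],R[0,0])),(((np.array(P_)[:,:2]-t)@R-G)*1e3).round(1).tolist())
    if n=="top":R0,t0=R,t
g=lambda p:(((p[:2]-t0)@R0*1e3).round(1),(p[2]*1e3).round(1))
for n,a,b in(("marker",(236,115),(567,280)),("block top mid",(322,210),(470,130))):
    p,e=tri(ray(T,*zt(*a)),ray(S,*zs(*b)));print(n,g(p),e,p.round(4))
print("blocktop",g(onz(T,*zt(322,208),.096)),g(onz(S,*zs(471,131),.096)))
print("pointer scene",g(onz(S,*zs(460,240),.028)))
for u,v in((410,252),(632,285)):print("tick",g(onz(S,*zs(u,v),.013)))
for u,v in((390,168),(172,110)):print("tick",g(onz(T,*zt(u,v),.013)))
x=R0@[1,0];print(x)
E
```

```text
top [[0.2462, -0.9692], [0.9692, 0.2462]] [ 0.546  -0.0508] 75.74628164551174 [[-2.2, 1.5], [1.7, -0.1], [1.8, 0.0], [-1.4, -1.4]]
scene [[0.2396, -0.9709], [0.9709, 0.2396]] [ 0.547  -0.0511] 76.13771651467663 [[-1.6, -1.6], [3.2, 0.4], [2.3, -29.4], [-1.6, 1.3]]
marker (array([101.1, -49.7]), np.float64(23.4)) 0.0015338357685883957 [0.6191 0.0349 0.0234]
block top mid (array([32.3,  0.5]), np.float64(93.7)) 0.0021919802372379785 [ 0.5535 -0.0194  0.0937]
blocktop (array([33.7, -0.3]), np.float64(96.0)) (array([32.4, -2.3]), np.float64(96.0))
pointer scene (array([ 30.7, -34.8]), np.float64(28.0))
tick (array([ -0.7, -38.9]), np.float64(13.0))
tick (array([139.9, -39.5]), np.float64(13.0))
tick (array([ -0.3, -41.7]), np.float64(13.0))
tick (array([142.7, -43.9]), np.float64(13.0))
[0.24621619 0.96921493]
```

```bash
python3 -m crank '[[0,0,0,0,0,0.189],[0,0,0,0,0,0.189],[0,0,0,0,0,0.189],[0,0,0,0,0,0.189],[0,0,0,0,0,0.189],[0,0,0,0,0,0.189],[0,0,0,0,0,0.189],[0,0,0,0,0,0.189],[0,0,0,0,0,0.189],[0,0,0,0,0,0.189]]' 1 30
cat >> h.py <<'E'
from scipy.spatial.transform import Rotation as Ro
def to(gx,gy,z,R=np.array([[.2430,-.9700],[.9700,.2430]]),t=np.array([.5465,-.0508])):
    from bench import status
    o=status.get_obs();M=Ro.from_rotvec(o["orientation"]).as_matrix()
    w=np.r_[t+R@[gx,gy],z]; d=M.T@(w-o["tcp_pos"])/.02
    print("t",o["clock"],"gauge",(((o["tcp_pos"][:2]-t)@R)*1e3).round(1),o["tcp_pos"][2].round(4),"units",d.round(3),"yaw",np.degrees(np.arctan2(M[1,0],M[0,0])).round(2),"zdir",M[:,2].round(3),
     "F gauge",(o["contact_force"][:2]@R).round(2),o["contact_force"][2].round(2),"w",o["grip_width"].round(4),"gf",o["gripper_force"])
E
python3 -c "
from h import to;to(.0325,-.002,.051)"
```

```text
clock: 1.1
tcp_pos: [0.2185, 0.6383, 0.2308]
orientation: [2.48, 1.927, -0.001]
contact_force: [0.5, 0.5, 0.7]
grip_width: 0.0855
gripper_force: 0.0Traceback (most recent call last):
  File "<string>", line 2, in <module>
    from h import to;to(.0325,-.002,.051)
                     ~~^^^^^^^^^^^^^^^^^^
  File "h.py", line 27, in to
    "F gauge",(o["contact_force"][:2]@R).round(2),o["contact_force"][2].round(2),"w",o["grip_width"].round(4),"gf",o["gripper_force"])
                                                                                     ^^^^^^^^^^^^^^^^^^^^^
AttributeError: 'float' object has no attribute 'round'
```

```bash
sed -i 's/o\["grip_width"\].round(4)/round(o["grip_width"],4)/' h.py
python3 -c "
from h import to;to(.0325,-.002,.051)"
```

```text
t 1.1 gauge [588.7 485.7] 0.2308 units [-27.705  24.496   9.016] yaw 75.7 zdir [-0.    -0.001 -1.   ] F gauge [ 0.62 -0.4 ] 0.71 w 0.0855 gf 0.0
```

```bash
python3 -m crank '[[-0.97,0.86,0,0,0,0],[-0.97,0.86,0,0,0,0],[-0.97,0.86,0,0,0,0],[-0.97,0.86,0,0,0,0],[-0.97,0.86,0,0,0,0],[-0.97,0.86,0,0,0,0],[-0.97,0.86,0,0,0,0],[-0.97,0.86,0,0,0,0],[-0.97,0.86,0,0,0,0],[-0.97,0.86,0,0,0,0],[-0.97,0.86,0,0,0,0],[-0.97,0.86,0,0,0,0]]'
python3 -m crank '[[-0.97,0.86,0,0,0,0],[-0.97,0.86,0,0,0,0],[-0.97,0.86,0,0,0,0],[-0.97,0.86,0,0,0,0],[-0.97,0.86,0,0,0,0],[-0.97,0.86,0,0,0,0],[-0.97,0.86,0,0,0,0],[-0.97,0.86,0,0,0,0],[-0.97,0.86,0,0,0,0],[-0.97,0.86,0,0,0,0],[-0.97,0.86,0,0,0,0],[-0.97,0.86,0,0,0,0]]'
python3 -c "
from h import to;to(.0325,-.002,.051)"
```

```text
clock: 2.3
tcp_pos: [0.363, 0.3618, 0.2311]
orientation: [2.475, 1.935, -0.001]
contact_force: [0.1, 0.2, -0.5]
grip_width: 0.0854
gripper_force: 0.0
clock: 3.5
tcp_pos: [0.5071, 0.0863, 0.2311]
orientation: [-2.474, -1.935, 0.001]
contact_force: [0.0, 0.6, -0.1]
grip_width: 0.0855
gripper_force: 0.0
t 3.5 gauge [123.4  71.5] 0.2311 units [-4.553  3.672  9.003] yaw 76.06 zdir [-0.001  0.    -1.   ] F gauge [0.57 0.1 ] -0.07 w 0.0855 gf 0.0
```

```bash
python3 -m crank '[[-0.91,0.73,0.5,0,0,0],[-0.91,0.73,0.5,0,0,0],[-0.91,0.73,0.5,0,0,0],[-0.91,0.73,0.5,0,0,0],[-0.91,0.73,0.5,0,0,0],[0,0,0.5,0,0,0],[0,0,0.5,0,0,0],[0,0,0,0,0,0]]'
python3 - <<'E'
from bench import eyes
from h import *
import cv2
to(.0325,-.002,.051)
a=eyes.grab_frame("top");b=eyes.grab_frame("scene")
A=cv2.resize(a["image"][160:245,185:345],(760,404),interpolation=cv2.INTER_CUBIC)[:, :560]
B=cv2.resize(b["image"][120:220,180:320],(700,500),interpolation=cv2.INTER_CUBIC)
cv2.imwrite("pics/b1.png",B[:,:,::-1])
E
```

```text
clock: 4.3
tcp_pos: [0.5545, -0.0175, 0.1596]
orientation: [-2.472, -1.935, 0.004]
contact_force: [-0.8, -0.0, 0.6]
grip_width: 0.0852
gripper_force: 0.0
t 4.3 gauge [34.3  0.3] 0.1596 units [-0.085  0.135  5.431] yaw 76.12 zdir [-0.003  0.    -1.   ] F gauge [-0.22  0.74] 0.58 w 0.0852 gf 0.0
```

View pics/b1.png

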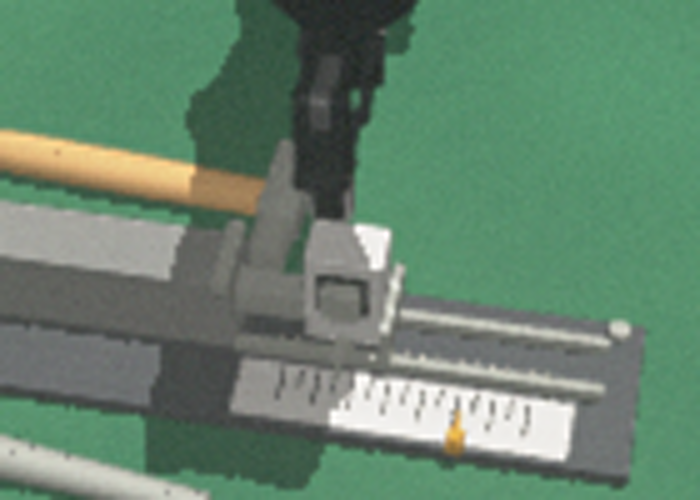

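The fingers stand above the block at (345,270), with the marker tip at (457,412) and the lower end of the scale unobstructed. I'll descend and pinch.

```bash
python3 -m crank '[[-0.08,0.13,0.5,0,0,0],[0,0,0.9,0,0,0],[0,0,0.9,0,0,0],[0,0,0.9,0,0,0],[0,0,0.9,0,0,0],[0,0,0.9,0,0,0],[0,0,0.43,0,0,0],[0,0,0,0,0,0]]'
python3 -c "
from h import to;to(.0325,-.002,.051)"
python3 -m crank '[[0,0,0,0,0,0],[0,0,0,0,0,0],[0,0,0,0,0,0],[0,0,0,0,0,0],[0,0,0,0,0,0],[0,0,0,0,0,0],[0,0,0,0,0,0],[0,0,0,0,0,0]]' 0 35
python3 -c "
from h import to;to(.0325,-.002,.051)"
```

```text
clock: 5.2
tcp_pos: [0.5574, -0.0206, 0.0517]
orientation: [-2.474, -1.935, 0.003]
contact_force: [0.5, 0.4, -0.5]
grip_width: 0.0858
gripper_force: 0.0
t 5.2 gauge [31.9 -3.2] 0.0517 units [ 0.03  -0.06   0.034] yaw 76.07 zdir [-0.002 -0.    -1.   ] F gauge [ 0.49 -0.37] -0.55 w 0.0858 gf 0.0
clock: 6.0
tcp_pos: [0.5557, -0.02, 0.0537]
orientation: [-2.472, -1.932, 0.002]
contact_force: [-11.8, 2.3, 17.0]
grip_width: 0.0331
gripper_force: 34.5
t 6.0 gauge [32.1 -1.5] 0.0537 units [0.021 0.027 0.136] yaw 76.02 zdir [-0.004  0.003 -1.   ] F gauge [-0.61 11.96] 17.0 w 0.0331 gf 34.52278912067413
```

```bash
python3 -m crank '[[0,-0.08,-0.1,0,0,0],[-0.2,0,0,0,0,0],[-0.2,0,0,0,0,0],[-0.2,0,0,0,0,0],[-0.2,0,0,0,0,0],[-0.2,0,0,0,0,0],[-0.2,0,0,0,0,0],[-0.1,0,0,0,0,0],[0,0,0,0,0,0]]'
python3 -c "
from h import to;to(0,-.002,.053)"
```

```text
clock: 6.9
tcp_pos: [0.549, -0.0462, 0.054]
orientation: [-2.474, -1.934, 0.003]
contact_force: [-3.6, 0.4, -20.1]
grip_width: 0.0328
gripper_force: 44.5
t 6.9 gauge [ 5.1 -1.3] 0.054 units [-0.255  0.037  0.051] yaw 76.03 zdir [-0.002 -0.    -1.   ] F gauge [-0.44  3.6 ] -20.12 w 0.0328 gf 44.47905421257019
```

```bash
python3 -m crank '[[-0.1,-0.02,0.05,0,0,0],[-0.1,0,0,0,0,0],[-0.05,0,0,0,0,0],[-0.05,0,0,0,0,0],[0,0,0,0,0,0]]'
python3 -c "
from h import to;to(0,-.002,.053)"
```

```text
clock: 7.4
tcp_pos: [0.5478, -0.0505, 0.054]
orientation: [-2.473, -1.934, 0.0]
contact_force: [-6.3, 2.7, -10.0]
grip_width: 0.033
gripper_force: 45.7
t 7.4 gauge [ 0.6 -1.2] 0.054 units [-0.029  0.039  0.049] yaw 76.07 zdir [-0.001  0.002 -1.   ] F gauge [1.12 6.81] -9.97 w 0.033 gf 45.71003973484039
```

```bash
python3 -m crank '[[-0.05,-0.03,0.03,0,0,0],[-0.05,0,0,0,0,0],[0,0,0,0,0,0],[0,0,0,0,0,0]]'
python3 -c "
from h import to;to(0,-.002,.053)"
```

```text
clock: 7.8
tcp_pos: [0.5479, -0.0505, 0.054]
orientation: [-2.471, -1.935, -0.004]
contact_force: [-4.7, 7.5, -5.8]
grip_width: 0.0327
gripper_force: 45.4
t 7.8 gauge [ 0.6 -1.3] 0.054 units [-0.03   0.037  0.048] yaw 76.13 zdir [ 0.     0.004 -1.   ] F gauge [6.11 6.39] -5.79 w 0.0327 gf 45.402138233184814
```

Contact is building, so one firmer nudge to be sure it is the stop.

```bash
python3 -m crank '[[-0.08,-0.02,0.02,0,0,0],[0,0,0,0,0,0],[0,0,0,0,0,0],[0,0,0,0,0,0]]'
python3 -c "
from h import to;to(0,-.002,.053)
from bench import eyes
import cv2,numpy as np
for n in('scene','top'):
    f=eyes.grab_frame(n);np.savez(f'pics/{n}h.npz',**f)
    if n=='scene': cv2.imwrite('pics/home.png',cv2.resize(f['image'][120:220,180:320],(700,500),interpolation=cv2.INTER_CUBIC)[:,:,::-1])
"
```

```text
clock: 8.2
tcp_pos: [0.5479, -0.0505, 0.0539]
orientation: [-2.47, -1.936, -0.007]
contact_force: [-4.7, 11.1, -3.2]
grip_width: 0.0328
gripper_force: 45.2
t 8.2 gauge [ 0.6 -1.2] 0.0539 units [-0.03   0.037  0.047] yaw 76.18 zdir [ 0.001  0.005 -1.   ] F gauge [9.63 7.23] -3.16 w 0.0328 gf 45.18086135387421
```

View pics/home.png

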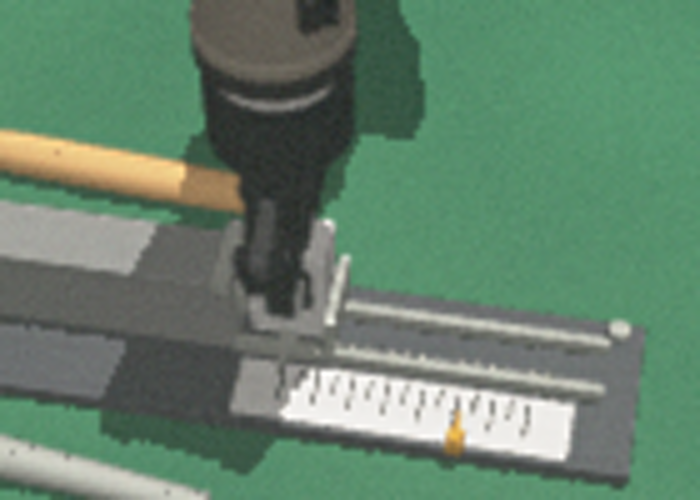

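At home the arm rests on its stop: the pointer is at the zero tick (285,375) and the marker tip at (457,410). Next I'll measure the marker against the ticks at sub-pixel level.

```bash
python3 - <<'E'
from h import *
import cv2
from scipy.optimize import minimize
R=np.array([[.2430,-.9700],[.9700,.2430]]);t=np.array([.5465,-.0508])
for n in("top0","scene0","sceneh","toph"):
    f=np.load(f"pics/{n}.npz");im=f["image"].astype(np.float32);g=im.mean(2)
    xs=np.arange(-.015,.160,.0005);prof=[]
    for y in np.arange(-.049,-.033,.001):
        uv=np.array([proj(f,np.r_[t+R@[x,y],.013]) for x in xs],np.float32)
        prof.append(cv2.remap(g,uv[:,0].copy().reshape(1,-1),uv[:,1].copy().reshape(1,-1),1)[0])
    p=np.mean(prof,0);p=p-cv2.GaussianBlur(p.reshape(1,-1),(0,0),14)[0]
    # fit comb x=a+s*k over 50..140 (free of arm) 
    best=min(((sum(np.interp(a+s*k,xs,p) for k in np.arange(5,15)),a,s) for a in np.arange(-.004,.004,.0001) for s in np.arange(.0098,.0103,.00002)))
    hsv=cv2.cvtColor(f["image"],cv2.COLOR_RGB2HSV);m=(hsv[...,0]>12)&(hsv[...,0]<28)&(hsv[...,1]>140)
    vv,uu=np.nonzero(m);
    for h in(.018,.026):
        G=np.array([((onz(f,u,v,h)[:2]-t)@R) for u,v in zip(uu,vv)])
        k=(G[:,0]>.06)&(G[:,0]<.125)&(G[:,1]>-.08)&(G[:,1]<-.03);w=G[k]
        tip=w[w[:,1]>w[:,1].max()-.006]
        cor=lambda x:((x-best[1])/best[2]*10).round(2)
        print(n,"comb",best[0].round(1),(best[1]*1e3).round(2),(best[2]*1e3).round(2),"h",h,"N",k.sum(),"all",cor(w[:,0].mean()),"tip",cor(tip[:,0].mean()),"ymax",w[:,1].max().round(4))
E
```

```text
Traceback (most recent call last):
ValueError: zero-size array to reduction operation maximum which has no identity
```

```bash
cat > m.py <<'E'
from h import *
import cv2,sys
R=np.array([[.2430,-.9700],[.9700,.2430]]);t=np.array([.5465,-.0508])
def go(f,n):
    im=f["image"].astype(np.float32);g=im.mean(2)
    xs=np.arange(-.015,.160,.0005);prof=[]
    for y in np.arange(-.049,-.033,.001):
        uv=np.array([proj(f,np.r_[t+R@[x,y],.013]) for x in xs],np.float32)
        prof.append(cv2.remap(g,uv[:,0].copy().reshape(1,-1),uv[:,1].copy().reshape(1,-1),1)[0])
    p=np.mean(prof,0);p=p-cv2.GaussianBlur(p.reshape(1,-1),(0,0),14)[0]
    best=min(((sum(np.interp(a+s*k,xs,p) for k in np.arange(5,15)),a,s) for a in np.arange(-.004,.004,.0001) for s in np.arange(.0098,.0103,.00002)))
    sat=im[...,0]-im[...,2]
    hh,ww=sat.shape;uu,vv=np.meshgrid(np.arange(ww),np.arange(hh))
    for h in(.018,.026):
        o,_=ray(f,0,0);D=np.stack([ray(f,0,0)[1]*0+ray(f,u,v)[1] for u,v in zip(uu[120:230,180:330].ravel(),vv[120:230,180:330].ravel())])
        G=((o+D*((h-o[2])/D[:,2])[:,None])[:,:2]-t)@R
        s=sat[120:230,180:330].ravel()
        k=(G[:,0]>.06)&(G[:,0]<.125)&(G[:,1]>-.08)&(G[:,1]<-.03)&(s>35)
        w=G[k];q=s[k]
        cor=lambda x:round((x-best[1])/best[2]*10,2)
        tp=w[:,1]>w[:,1].max()-.009 if k.sum() else k[:0]
        print(n,"comb",round(float(best[0]),1),round(best[1]*1e3,2),round(best[2]*1e3,2),"h",h,"N",k.sum(),"all",cor(np.average(w[:,0],weights=q)),"tip",tp.sum(),cor(np.average(w[tp,0],weights=q[tp])),"ymax",w[:,1].max().round(4))
if __name__=="__main__":
    for n in("top0","scene0","toph","sceneh"): go(np.load(f"pics/{n}.npz"),n)
E
python3 m.py
```

```text
top0 comb -143.5 1.5 10.0 h 0.018 N 21 all 102.28 tip 4 102.67 ymax -0.0482
top0 comb -143.5 1.5 10.0 h 0.026 N 21 all 101.77 tip 4 102.17 ymax -0.0474
scene0 comb -243.0 -1.3 10.06 h 0.018 N 26 all 102.77 tip 3 102.11 ymax -0.0464
scene0 comb -243.0 -1.3 10.06 h 0.026 N 26 all 103.26 tip 3 102.61 ymax -0.0519
toph comb -133.8 0.2 10.1 h 0.018 N 21 all 102.54 tip 4 102.95 ymax -0.0482
toph comb -133.8 0.2 10.1 h 0.026 N 21 all 102.05 tip 4 102.45 ymax -0.0474
sceneh comb -244.6 -1.3 10.06 h 0.018 N 25 all 102.68 tip 3 102.12 ymax -0.0464
sceneh comb -244.6 -1.3 10.06 h 0.026 N 25 all 103.18 tip 3 102.61 ymax -0.0519
```

```bash
python3 -m crank '[[0.1,0,0,0,0,0],[0.2,0,0,0,0,0],[0.3,0,0,0,0,0],[0.4,0,0,0,0,0],[0.4,0,0,0,0,0],[0.4,0,0,0,0,0],[0.4,0,0,0,0,0],[0.4,0,0,0,0,0],[0.4,0,0,0,0,0],[0.4,0,0,0,0,0],[0.4,0,0,0,0,0],[0.4,0,0,0,0,0]]'
python3 -m crank '[[0.4,0,0,0,0,0],[0.3,0,0,0,0,0],[0.2,0,0,0,0,0],[0.1,0,0,0,0,0],[0,0,0,0,0,0],[0,0,0,0,0,0]]'
python3 -c "
from h import to;to(.103,-.0012,.054)"
```

```text
clock: 9.5
tcp_pos: [0.5677, 0.0269, 0.054]
orientation: [2.475, 1.934, 0.002]
contact_force: [-5.4, -0.5, -3.4]
grip_width: 0.0329
gripper_force: 43.3
clock: 10.1
tcp_pos: [0.5727, 0.0466, 0.0539]
orientation: [2.474, 1.935, 0.003]
contact_force: [-5.2, 0.6, 2.0]
grip_width: 0.0328
gripper_force: 43.6
t 10.1 gauge [100.8  -1.7] 0.0539 units [ 0.109 -0.026 -0.003] yaw 76.05 zdir [ 0.002  0.001 -1.   ] F gauge [-0.65  5.21] 1.98 w 0.0328 gf 43.62484395503998
```

```bash
python3 -m crank '[[0.06,0,0,0,0,0],[0.05,0,0,0,0,0],[0,0,0,0,0,0],[0,0,0,0,0,0],[0,0,0,0,0,0]]'
python3 - <<'E'
from h import *
to(.103,-.0012,.054)
from bench import eyes
import cv2
ims=[]
for n,(a,b,c,d) in(('scene',(170,220,240,300)),('top',(165,215,205,265))):
    f=eyes.grab_frame(n);np.savez(f'pics/{n}f.npz',**f)
    ims.append(cv2.resize(f['image'][a:b,c:d],(600,500)if 0 else (396,330),interpolation=cv2.INTER_CUBIC))
cv2.imwrite('pics/fin.png',np.hstack(ims)[:,:,::-1])
E
python3 - <<'E'
import sys;sys.path.insert(0,'.')
E
python3 -c "
from m import *
for n in('topf','scenef'): go(np.load(f'pics/{n}.npz'),n)"
```

```text
clock: 10.6
tcp_pos: [0.5731, 0.0484, 0.0539]
orientation: [2.475, 1.935, 0.003]
contact_force: [-5.5, 0.2, 2.6]
grip_width: 0.033
gripper_force: 43.6
t 10.6 gauge [102.7  -1.7] 0.0539 units [ 0.014 -0.025 -0.003] yaw 76.04 zdir [ 0.002  0.001 -1.   ] F gauge [-1.13  5.38] 2.59 w 0.033 gf 43.64422380924225Traceback (most recent call last):
  File "<string>", line 3, in <module>
    for n in('topf','scenef'): go(np.load(f'pics/{n}.npz'),n)
                               ~~^^^^^^^^^^^^^^^^^^^^^^^^^^^^
  File "m.py", line 22, in go
    print(n,"comb",round(float(best[0]),1),round(best[1]*1e3,2),round(best[2]*1e3,2),"h",h,"N",k.sum(),"all",cor(np.average(w[:,0],weights=q)),"tip",tp.sum(),cor(np.average(w[tp,0],weights=q[tp])),"ymax",w[:,1].max().round(4))
                                                                                                                 ~~~~~~~~~~^^^^^^^^^^^^^^^^^^
    raise ZeroDivisionError(
        "Weights sum to zero, can't be normalized")
ZeroDivisionError: Weights sum to zero, can't be normalized
```

View pics/fin.png

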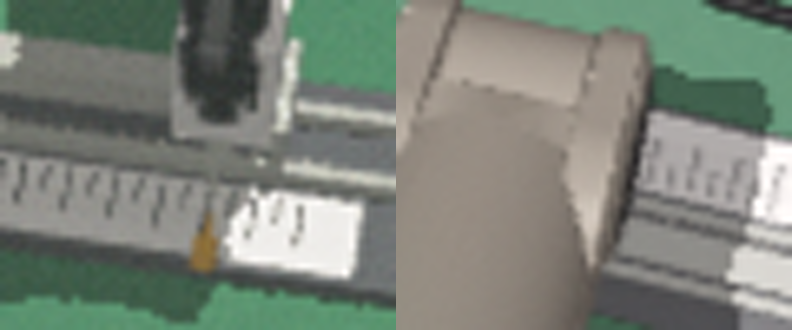

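The scene half shows the pointer at about (213,180), just above the marker tip at (209,212), both leaning the way the ticks do. The top view is hidden by the arm. I'll check the profile across the pointer.

```bash
python3 - <<'E'
from m import *
f=np.load("pics/scenef.npz");im=f["image"].astype(np.float32)
a,s=-.0013,1.006
xs=np.arange(.094,.1125,.001)
print("true x",(((xs-a)/s)*1e3).round(0).astype(int))
def row(y,z,c):
    uv=np.array([proj(f,np.r_[t+R@[x,y],z]) for x in xs],np.float32)
    return cv2.remap(c,uv[:,:1].T.copy(),uv[:,1:].T.copy(),1)[0].astype(int)
for y in np.arange(-.028,-.05,-.002): print("grey",round(y,3),row(y,.028,im.mean(2)))
for y in np.arange(-.044,-.062,-.002): print("R-B",round(y,3),row(y,.023,im[...,0]-im[...,2]))
E
```

```text
true x [ 95  96  97  98  99 100 101 102 103 104 105 106 107 108 109 110 111 112
 113]
grey -0.028 [110 110 112 114 115 116 116 116 115 113 112 112 111 111 111 112 112 113
 113]
grey -0.03 [109 110 111 112 112 113 114 115 113 110 108 108 109 109 109 109 109 109
 110]
grey -0.032 [102 102 103 104 107 109 111 114 111 106 100 103 106 108 106 104 103 103
 102]
grey -0.034 [ 92  94  98 101 104 106 109 112 111 106 101  99  97  95  94  93  93  92
  91]
grey -0.036 [110 113 115 114 111 107 110 111 112 108 104 103 100 100 101 101 102 103
 105]
grey -0.038 [128 129 131 128 124 120 119 119 119 122 126 129 130 132 130 128 125 124
 124]
grey -0.04 [137 139 141 141 138 134 131 127 125 128 135 141 142 141 139 131 122 117
 124]
grey -0.042 [139 143 143 144 136 128 119 120 121 125 132 138 141 140 139 130 120 110
 120]
grey -0.044 [139 143 143 143 135 124 113 116 122 129 135 141 143 137 130 124 118 114
 120]
grey -0.046 [142 146 146 145 141 129 118 119 128 138 143 145 148 138 127 118 117 116
 122]
grey -0.048 [146 148 147 145 143 132 119 114 125 135 142 144 147 139 127 116 116 118
 123]
R-B -0.044 [5 5 5 4 4 4 4 4 4 4 5 6 7 5 3 2 3 4 4]
R-B -0.046 [5 4 5 5 6 5 4 4 4 4 6 7 7 6 4 3 4 5 6]
R-B -0.048 [ 5  4  4  5  6  8 11 16 15 14 13 11  8  6  5  4  4  6  7]
R-B -0.05 [ 6  5  5  5  4  9 18 28 28 24 20 15 11  6  5  4  3  4  5]
R-B -0.052 [ 5  5  5  4  4  7 21 34 39 32 24 18 13  8  6  4  3  3  4]
R-B -0.054 [ 3  3  4  4  4  4 22 39 50 40 30 21 15  9  6  5  3  4  4]
R-B -0.056 [ 3  4  4  4  6  8 22 42 61 50 37 23 17 11  6  5  4  4  5]
R-B -0.058 [ 4  5  6  8 13 20 32 47 63 59 44 29 20 13  6  6  6  5  5]
R-B -0.06 [ 3  6 11 17 26 37 49 59 67 68 55 42 32 23 13  9  8  6  5]
```

The pointer and marker agree to within about 0.5 mm, and the marker hasn't moved. One last small nudge, then I'll hand in.

```bash
python3 -m crank '[[0.02,0,0,0,0,0],[0,0,0,0,0,0],[0,0,0,0,0,0],[0,0,0,0,0,0]]'
python3 -c "
from h import to;to(.103,-.0012,.054)
from bench import r;print(r.hand_in())"
```

```text
clock: 11.1
tcp_pos: [0.5732, 0.0486, 0.0539]
orientation: [2.475, 1.935, 0.003]
contact_force: [-5.5, -0.5, 1.7]
grip_width: 0.0329
gripper_force: 43.7
t 11.1 gauge [102.9  -1.7] 0.0539 units [ 0.003 -0.026 -0.003] yaw 76.03 zdir [ 0.002  0.001 -1.   ] F gauge [-1.86  5.25] 1.71 w 0.0329 gf 43.68844449520111
the job is handed in; nothing more can be done
None
```

I zeroed the arm against its stop, then drew it out about 102.3 mm, level with the marker (measured at about 102.4 mm) to within about 0.5 mm; I handed it in at 11 s with the block and button still pinched, and the marker showed no shift.

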